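# Open the kiln control desk for service

## Robot

A 6-joint arm with a two-finger parallel gripper is mounted at the origin on the work surface. World frame = base frame: x ahead of the robot, y to its left, z up, the work surface at z = 0. Lengths are in m, angles in rad, forces in N, time in s.
With the tool pointing down it reaches from about 0.25 to 0.725 m from the base axis. Payload 9.7 kg.
Tool frame: the origin (TCP) lies at the very end of the fingers, on their centre line; the grasp point (between the pads) lies 19 mm behind it (r.tcp_to_grasp is the distance from the TCP to the grasp point, in m); z points along the fingers, y is the line along which they close (so a half turn about z gives the same grasp; the last joint's range is limited). The gripper opens to 85 mm and grips with 20 to 120 N. Pads are 22 mm wide; open, the fingers measure 114 mm over their backs; the gripper's body (76 mm by 85 mm) begins 54 mm behind the grasp point. The pads swing forward as they close: fully open they stand 13 mm farther back than shut.
Start: joints at [-1.184, 0.087, 0.176, 1.66, 0, 1.571], TCP at [0.207, -0.509, 0.231] pointing down, gripper open.
Joint ranges: [-3.13, 3.13], [-0.85, 1.81], [-1.15, 1.24], [-2.2, 2.28], [-1.44, 1.52], [-3.14, 3.14]. Speed limits (rad/s): [2.22, 2.22, 2.57, 3.14, 3.14, 3.14].

## Interface

Orientations are given as a unit quaternion [x, y, z, w].
In Python, from station import r gives the robot as it stands.
- The arm moves only by the shell command python3 -m inch 'ROWS' [FORCE]. ROWS is JSON, a list of rows, each a list of 7 numbers: the shift along the world's x, y, z in m, then the turn, a rotation vector about the world's x, y, z in rad, then the closure, from 0 (fully open) to 1 (shut). A call has 1 to 10 rows; each row shifts and turns the commanded pose from where the row before left it; what a row does not reach is not made up. A row lasts 1/12 s, in which the tool goes at most 41.7 mm and 7.16 degrees, less where a joint would pass 70% of its speed; a pose out of reach is approached as far as the arm can. A call with a gripper value outside its range is refused whole. The fingers move at their own pace and stop on an object; FORCE is the grip in N (left out, the last holds). Time passes only in rows, so rows that do not move let the fingers close. It gives the time, the measured TCP pose, the force, the opening and the grip force at its end, in the units of the state.
- r.get_obs(): the state, without advancing time (a new reading comes with each control period).
- r.grab_frame(name): name is "scene" or "top" or "wrist"; returns the picture (420x560x3 uint8, blue, green, red); there is no depth.
- r.camera_params(name): a dict with "camera_matrix" (3x3 intrinsics, pixels), "R" (3x3) and "t" (3): a world point X has camera coordinates R X + t; the wrist camera has in their place "T_tool_cam" (4x4, takes a point from camera to tool coordinates, whose origin is the TCP and whose axes are the flange's). Camera axes: x right, y down, z forward; pixel columns grow to the right and rows downward; lengths in m; the calibration is good to about 2 mm. A picture is of the moment at which its call begins: read the wrist's pose just before it. camera_params takes no time and is no camera call.
- r.job_done(): hands the job in; it is judged then, once.
The state is a dict: "time_s": time; "joints": joint angles; "joint_vel": joint speeds; "effort": joint torques, N m; "ee_pos": TCP position; "tool_rot": TCP orientation; "ft_force": force on the tool from outside, world axes, zero at the start; "torque": the same for the moment, N m; "grip_width": finger opening in m; "grasp_force": force on a finger pad.
Only numpy, scipy, OpenCV 4.12 (cv2) and the standard library are available. Lean on these libraries where they do the work, as an engineer would, in place of code of your own. Each camera call takes 0.05 s, during which the arm holds its last target. There are 200 camera calls.

## Task

The kiln's control desk has to be opened for service: undo its two wing fasteners, each pressed in against its spring and turned a quarter turn anticlockwise, then swing the sloping front panel up by its handle as far as it will go and leave it standing open. Do not shift the pots, the banding wheel or the wooden knife lying around it.

Things in the scene. Friction and masses are not known exactly. Their poses are not given: they have to be found in the camera images.
- desk: Grey sheet-metal kiln control desk, 316 wide (y) x 232 deep (x) x 180 mm high, fixed to the bench. Origin: centre of its underside; z up, x from its low front (robot side) to its high back. Its front panel slopes 35 degrees from horizontal, rising away from the robot.
- panel (a joint): Opening angle of the sloping front panel, a bare aluminium plate 300 wide x 200 long x 3 mm, about 0.7 kg, hinged along its upper edge: 0 shut (35 degrees slope), opens upwards to a stop at 1.15 rad. Stiff friction hinge: stays at any angle; lifting at the handle takes 8 to 16 N. A locked fastener hooks a cam under the desk's front flange and holds the panel shut (about 1.5 mm of play).
- panel_hinge (a point): Middle of the panel's hinge line. Axes move with the panel: x up the slope along the panel (away from its free edge), y along the hinge, z out of the panel's outer face. Opening is a positive turn about y.
- panel_handle (a point): Middle of the round bar of the panel's dark steel bow handle, near its lower free edge; axes as panel_hinge, from which it lies 160 mm down the slope (-x) and 35 mm out of the face (+z). Bar 10 mm thick, 80 mm long along y, its centre line 35 mm above the panel, free underneath.
- fastener_left (a joint): Turn of the fastener at the panel's lower corner on the +y side: 0 locked (wing points up the slope), 1.57 rad unlocked at its stop (wing across the panel); positive is anticlockwise seen from outside. Locked, a bayonet pin blocks the turn (a few degrees of play) until the wing is pressed straight in, 4 mm or more of its 7 mm travel, against a spring (4 N at rest, 7 N at 4 mm, 10 N at the bottom).
- fastener_left_wing (a point): Middle of the left fastener's black wing; x along the wing, z out of the panel. Wing 34 long x 10 thick x 22 mm high (11 mm either side of this point along z); at rest its top is 33 mm and its underside 11 mm off the panel; a round collar 22 mm in diameter under it spans 8 to 14 mm off the panel. 115 mm from the panel's middle, 28 mm from its lower edge.
- fastener_right (a joint): Same as fastener_left, at the lower corner on the -y side. Both: keep the wing pressed over the first 30 degrees; from there it may be let go part-way and stays where it is; near the unlocked stop it springs back out by itself. Turning takes about 0.05 N m. The cam is clear of the flange from about 1.2 rad.
- fastener_right_wing (a point): Middle of the black wing of the right fastener, as fastener_left_wing.
- banding_wheel: Bystander: loose teal banding wheel, 200 mm in diameter, 62 mm high, origin under its centre.
- glazed_bowl: Bystander: loose dark brown bowl, 130 mm across, 70 mm high, origin under its centre.
- bisque_beaker: Bystander: loose terracotta-coloured beaker, 76 mm across, 95 mm high, origin under its centre.
- wooden_knife: Bystander: loose flat dark wooden modelling knife, 185 x 18 x 8 mm, lying on the bench to the right (-y) of the desk, origin under it 3 mm from its middle, x along it.

How it is judged:
On the way:
1. both fasteners are unlocked while the panel is still shut (value of joint each of fastener_left, fastener_right above 1.3 rad and value of joint panel below 0.1 rad), for 0.2 s.
At the end, for the whole second after the job is handed in: The panel stands open by itself at more than 1.0 rad (its stop is at 1.15), at rest, with both fasteners still turned to unlocked (more than 1.3 of 1.57 rad) (value of joint panel above 1 rad and velocity of joint panel between -0.05 and 0.05 rad/s and value of joint each of fastener_left, fastener_right above 1.3 rad); the robot touches nothing.
It fails at once if a bystander is shifted by more than 25 mm (distance of any of banding_wheel, glazed_bowl, bisque_beaker, wooden_knife from where it was at the start of the episode above 0.025 m).
It fails at once if a fastener is forced round without being pressed in (its wing less than 2.5 mm in while it passes 0.3 to 0.6 rad) ((value of joint fastener_left between 0.3 and 0.6 rad and z of fastener_left_wing in the frame of panel_hinge above 0.0195 m) or (value of joint fastener_right between 0.3 and 0.6 rad and z of fastener_right_wing in the frame of panel_hinge above 0.0195 m)).
It also fails if it takes over 56 s, if anything falls off the work surface, if the arm or the gripper's body presses on something with over 40 N, if the wrist force passes 120 N, or if a joint passes its speed limit or range.

## Working session

There is one attempt and no reset: what is moved stays moved. The work goes in short steps, Python scripts to look and compute and a shell command to move; the robot and the scene stay as the last step left them, time stands still between calls to the robot, and variables do not carry over. Pictures are saved under pics/ and viewed, at most 10 in all, crops included, and the job is handed in when it is done.

```bash
mkdir -p pics; ls; python3 - <<'E'
from station import r
import cv2
for n in("scene","top"):
    cv2.imwrite(f"pics/{n}0.png",r.grab_frame(n)); p=r.camera_params(n); print(n,p)
print(r.camera_params("wrist")); print(r.get_obs())
E
```

```text
pics
scene {'camera_matrix': array([[508.49271329,   0.        , 285.0745903 ],
       [  0.        , 508.49271329, 214.04952454],
       [  0.        ,   0.        ,   1.        ]]), 'R': array([[-0.11341964,  0.99353754,  0.00437485],
       [ 0.82660663,  0.0968044 , -0.55439191],
       [-0.55123268, -0.05926265, -0.83224424]]), 't': array([ 0.08201763, -0.41951616,  2.0653165 ])}
top {'camera_matrix': array([[414.70557564,   0.        , 283.31348294],
       [  0.        , 414.70557564, 210.74246477],
       [  0.        ,   0.        ,   1.        ]]), 'R': array([[-2.71203458e-02, -9.99632109e-01,  3.65275349e-04],
       [-9.96156711e-01,  2.69956093e-02, -8.33249343e-02],
       [ 8.32844190e-02, -2.62367252e-03, -9.96522364e-01]]), 't': array([0.01856379, 0.57901618, 1.20743231])}
{'camera_matrix': array([[306.98457937,   0.        , 278.25683104],
       [  0.        , 306.98457937, 210.49231385],
       [  0.        ,   0.        ,   1.        ]]), 'T_tool_cam': array([[-7.41961748e-04, -9.59735798e-01, -2.80903271e-01,
         7.04051807e-02],
       [ 9.99999711e-01, -
[... 229 characters left out ...]
}
{'time_s': 0.1, 'joints': array([-1.18397215e+00,  8.74083337e-02,  1.75186036e-01,  1.65980207e+00,
        3.30252618e-06,  1.57079578e+00]), 'joint_vel': array([ 0.00093292, -0.00276326,  0.00120153,  0.00152532, -0.00039602,
        0.00159605]), 'effort': array([-3.48033154e-04, -5.21561837e+01,  4.65654659e+01,  1.59760262e-02,
        7.37794636e-06,  1.10204198e-05]), 'ee_pos': array([ 0.2074065 , -0.5091613 ,  0.23063815]), 'tool_rot': array([ 9.81353880e-01,  1.92208702e-01, -1.16399572e-04, -6.02890323e-04]), 'ft_force': array([-0.47810069, -0.4417641 ,  0.15177659]), 'torque': array([ 0.03028529,  0.05002464, -0.01603107]), 'grasp_force': 0.0, 'grip_width': 0.08539317839781288}
```

View pics/scene0.png

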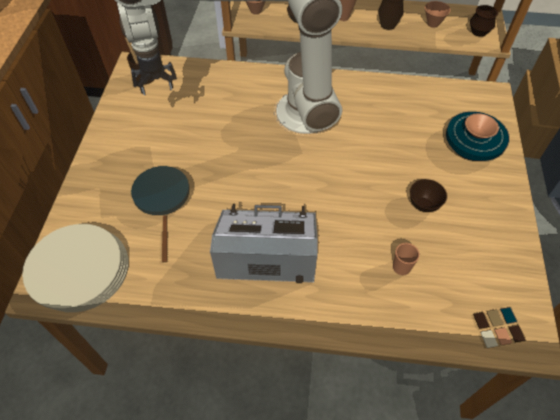

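View pics/top0.png

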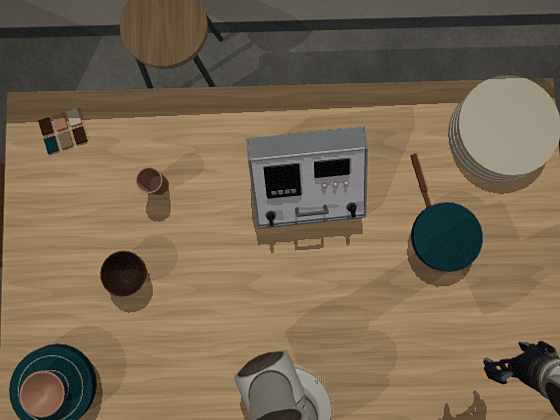

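The top view shows the desk at cols 248–367, rows 130–228, slightly yawed. The left wing is near (271,214), the right wing near (352,208) and the handle near (312,211). The wheel and knife are to its right. I'll enlarge that area.

```bash
python3 - <<'E'
import cv2
a=cv2.imread("pics/top0.png")[120:240,240:380]
cv2.imwrite("pics/top0c.png",cv2.resize(a,None,fx=5,fy=5,interpolation=cv2.INTER_CUBIC))
E
```

```text
(no output)
```

View pics/top0c.png

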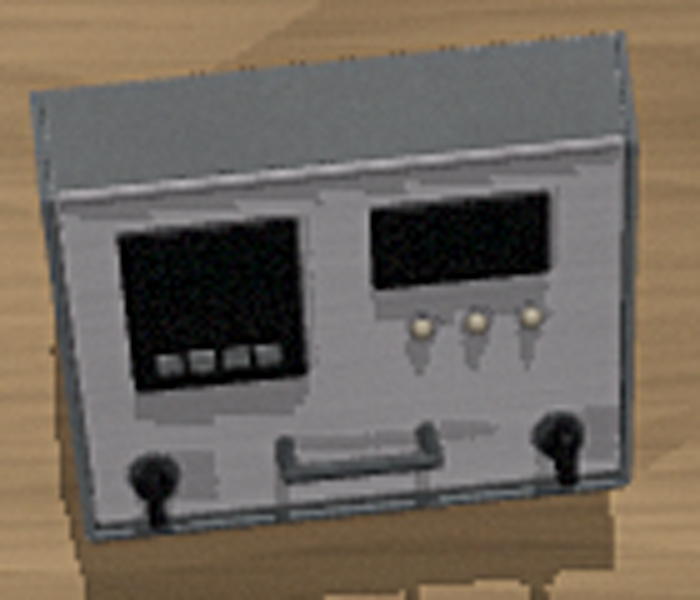

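```bash
cat > h.py <<'E'
import numpy as np, cv2
from scipy.spatial.transform import Rotation as Ro
from scipy.optimize import least_squares
P=np.radians(35)
def Rp(yaw,th=0): return Ro.from_euler('z',yaw)*Ro.from_euler('y',-P+th)   # panel axes -> world
def proj(X,K,R,t):
    c=X@R.T+t; u=c@K.T; return u[:,:2]/u[:,2:]
def wristcam(p,o):
    T=np.eye(4);T[:3,:3]=Ro.from_quat(o['tool_rot']).as_matrix();T[:3,3]=o['ee_pos']
    W=np.linalg.inv(T@p['T_tool_cam']); return p['camera_matrix'],W[:3,:3],W[:3,3]
L={'hl':[-.16,.04,.035],'hr':[-.16,-.04,.035],'h0':[0,.15,0],'h1':[0,-.15,0],'l0':[-.2,.15,0],'l1':[-.2,-.15,0],
'wl':[-.172,.115,.033],'wr':[-.172,-.115,.033],'cl':[-.172,.115,.011],'cr':[-.172,-.115,.011]}
E
python3 - <<'E'
from h import *
from station import r
px={'h0':(60,195),'h1':(622,140),'l0':(92,530),'l1':(628,485),'hl':(287,474),'hr':(434,460)}
p=r.camera_params("top");A=(p['camera_matrix'],p['R'],p['t'])
k=list(px);U=np.array([px[i] for i in k])/5+[240,120]-.4;Lx=np.array([L[i] for i in k])
f=lambda q:np.r_[(proj(Rp(q[3]).apply(Lx)+q[:3],*A)-U).ravel(),(q[2]-.18)/.005]
s=least_squares(f,[.55,-.05,.18,0]);print(s.x);print(dict(zip(k,s.fun[:-1].reshape(-1,2).round(1))),s.fun[-1])
q=s.x
for n,v in L.items():
    w=Rp(q[3]).apply(v)+q[:3];print(n,w.round(4),((proj(w[None],*A)[0]+.4-[240,120])*5).round())
o=r.get_obs();print(Ro.from_quat(o['tool_rot']).as_matrix().round(3))
E
```

```text
[ 0.71228046 -0.06521351  0.18410678  0.06537695]
{'h0': array([-0.8,  0.9]), 'h1': array([1.1, 1.4]), 'l0': array([ 0.9, -1.4]), 'l1': array([-1.8, -2.1]), 'hl': array([0.4, 0.5]), 'hr': array([0.2, 0.6])} 0.8213567787691167
hl [ 0.5589 -0.0352  0.121 ] [289. 476.]
hr [ 0.5641 -0.115   0.121 ] [435. 463.]
h0 [0.7025 0.0845 0.1841] [ 56. 199.]
h1 [ 0.7221 -0.2149  0.1841] [627. 147.]
l0 [0.539  0.0738 0.0694] [ 96. 523.]
l1 [ 0.5586 -0.2256  0.0694] [619. 474.]
wl [0.5453 0.0391 0.1125] [154. 506.]
wr [ 0.5603 -0.1904  0.1125] [570. 467.]
cl [0.5579 0.0399 0.0945] [153. 485.]
cr [ 0.5729 -0.1896  0.0945] [562. 447.]
[[ 0.926  0.377 -0.   ]
 [ 0.377 -0.926  0.001]
 [ 0.    -0.001 -1.   ]]
```

```bash
cat >> h.py <<'E'
import json,os
def panel():
    return np.array(json.load(open('q.json')))
def target(Lp,spin,th=0,tilt=0):
    """TCP at panel-local Lp; tool x = panel x turned by spin anticlockwise about the normal; tilt about panel y"""
    q=panel();B=Rp(q[3],th)
    M=B*Ro.from_euler('y',tilt)*Ro.from_euler('z',spin)*Ro.from_euler('x',np.pi)
    return B.apply(Lp)+q[:3],M
def go(Lp,spin,th=0,tilt=0):
    from station import r
    o=r.get_obs();p,M=target(np.array(Lp),spin,th,tilt)
    d=p-o['ee_pos'];w=(M*Ro.from_quat(o['tool_rot']).inv()).as_rotvec()
    print('shift',d.round(4),'rot',w.round(3),'rows>=',max(np.linalg.norm(d)/.0417,np.linalg.norm(w)/.125).round(1),'j',o['joints'].round(2),'t',o['time_s'])
E
echo "[0.7123,-0.0652,0.184,0.0654]">q.json
python3 -c "
from h import *
go([-.172,-.115,.133],0)"
```

```text
shift [ 0.2957  0.315  -0.0363] rot [ 0.136 -0.598 -0.312] rows>= 10.4 j [-1.18  0.09  0.18  1.66  0.    1.57] t 0.1
```

```bash
python3 -m inch '[[0.02,0.03,0,0.01,-0.043,-0.022,0],[0.02,0.03,0,0.01,-0.043,-0.022,0],[0.02,0.025,0,0.01,-0.043,-0.022,0],[0.02,0.025,0,0.01,-0.043,-0.022,0],[0.02,0.025,0,0.01,-0.043,-0.022,0],[0.02,0.02,0,0.01,-0.043,-0.022,0],[0.02,0.02,0,0.01,-0.043,-0.022,0],[0.02,0.02,0,0.01,-0.043,-0.022,0],[0.02,0.02,0,0.01,-0.043,-0.022,0],[0.02,0.02,0,0.01,-0.043,-0.022,0]]' 60
python3 -c "
from h import *
go([-.172,-.115,.133],0)"
```

```text
time_s: 0.93
ee_pos: [0.4082, -0.2732, 0.2311]
tool_rot: [0.972, 0.079, 0.219, -0.008]
ft_force: [0.4, -0.2, 0.2]
grip_width: 0.0853
grasp_force: 0.0
shift [ 0.0949  0.0791 -0.0368] rot [ 0.037 -0.166 -0.09 ] rows>= 3.1 j [-0.79 -0.36 -0.29  1.36  0.34  2.24] t 0.9333
```

```bash
python3 -m inch '[[0.019,0.0158,-0.0073,0.007,-0.033,-0.018,0],[0.019,0.0158,-0.0073,0.007,-0.033,-0.018,0],[0.019,0.0158,-0.0073,0.007,-0.033,-0.018,0],[0.019,0.0158,-0.0073,0.007,-0.033,-0.018,0],[0.019,0.0158,-0.0073,0.007,-0.033,-0.018,0.3],[0,0,0,0,0,0,0.3],[0,0,0,0,0,0,0.3]]'
python3 - <<'E'
from h import *
from station import r
go([-.172,-.115,.133],0)
o=r.get_obs(); im=r.grab_frame("wrist"); cv2.imwrite("pics/w1.png",im)
np.savez("w1.npz",**{k:o[k] for k in('ee_pos','tool_rot')})
A=wristcam(r.camera_params("wrist"),o);q=panel()
for n,v in L.items(): print(n,proj((Rp(q[3]).apply(v)+q[:3])[None],*A)[0].round(), end=' ')
E
```

```text
time_s: 1.52
ee_pos: [0.5022, -0.1941, 0.1937]
tool_rot: [0.954, 0.033, 0.299, -0.009]
ft_force: [1.4, -0.5, -0.0]
grip_width: 0.0599
grasp_force: 0.0
shift [ 0.0009 -0.      0.0006] rot [ 0.003 -0.004 -0.003] rows>= 0.0 j [-0.54 -0.48 -0.51  1.02  0.33  2.62] t 1.5167
hl [ 86. 194.] hr [185. 195.] h0 [-67. -20.] h1 [324. -18.] l0 [ -1. 226.] l1 [314. 227.] wl [ -2. 208.] wr [278. 209.] cl [ 20. 201.] cr [278. 202.]
```

View pics/w1.png

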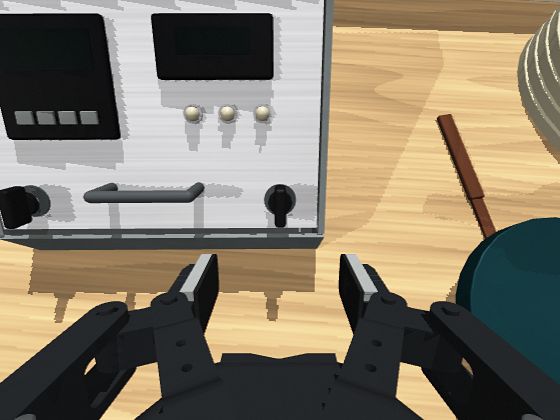

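Right wing's collar is at about (280,201), against a predicted (278,202). The handle bar is at row 196 and the panel's lower right corner near (320,231). The left wing is at the picture's edge. I'll enlarge the lower strip.

```bash
python3 - <<'E'
import cv2
a=cv2.imread("pics/w1.png")
b=[cv2.resize(a[165:245,x:x+160],None,fx=5,fy=3.7*5/5*1.35,interpolation=cv2.INTER_CUBIC)[:,:] for x in(0,180)]
b=[cv2.resize(a[175:245,x:x+190],(760,280),interpolation=cv2.INTER_CUBIC) for x in(0,150)]
cv2.imwrite("pics/w1c.png",cv2.vconcat(b))
E
```

```text
(no output)
```

View pics/w1c.png

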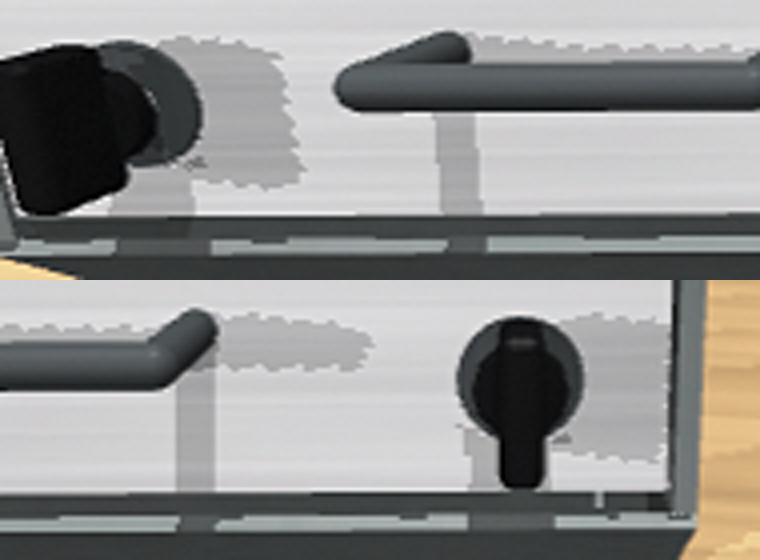

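```bash
python3 - <<'E'
from h import *
from station import r
o=dict(np.load("w1.npz"));A=wristcam(r.camera_params("wrist"),o)
pts=[([-.172,-.115,.004],(280,199.5)),([-.172,.115,.004],(35,201)),([-.2,-.15,0],(317.5,227.5)),([-.2,.0,0],(None,227.8)),
([-.189,-.115,.03],(280.2,227)),([-.16,.04,.035],(89,196.7)),([-.16,-.04,.035],(190,196.4))]
Lx=np.array([a for a,_ in pts]);U=np.array([[np.nan if c is None else c for c in b] for _,b in pts],float)
def f(q): return np.nan_to_num((proj(Rp(q[3]).apply(Lx)+q[:3],*A)-U).ravel())
s=least_squares(lambda q:np.r_[f(q),(q[2]-.182)/.003],panel())
print(panel(),s.x.round(4));print(f(panel()).reshape(-1,2).round(1));print(f(s.x).reshape(-1,2).round(1))
for n in('wr','wl','hl'):
  print(n,(Rp(s.x[3]).apply(L[n])+s.x[:3]).round(4),(Rp(panel()[3]).apply(L[n])+panel()[:3]).round(4))
json.dump(list(s.x),open('q.json','w'))
go([-.172,-.115,.05],0)
E
```

```text
[ 0.7123 -0.0652  0.184   0.0654] [ 0.7126 -0.0669  0.1798  0.0719]
[[-2.4  0.3]
 [-9.  -2.2]
 [-3.4 -0.3]
 [ 0.  -1.1]
 [-2.7 -0.2]
 [-3.5 -2.4]
 [-5.3 -1.7]]
[[ 0.4  0.9]
 [-2.7  0. ]
 [-1.1 -0.2]
 [ 0.  -0.1]
 [ 0.5  0.1]
 [ 2.9 -0.4]
 [-0.4 -0.3]]
wr [ 0.5614 -0.1931  0.1081] [ 0.5603 -0.1904  0.1124]
wl [0.5449 0.0363 0.1081] [0.5453 0.0391 0.1124]
hl [ 0.559  -0.0379  0.1167] [ 0.5589 -0.0352  0.1209]
shift [ 0.0495  0.0011 -0.0725] rot [ 0.004 -0.003  0.004] rows>= 2.1 j [-0.54 -0.48 -0.51  1.02  0.33  2.62] t 1.5667
```

```bash
python3 -m inch '[[0.0135,0.0005,-0.0196,0,0,0,0.5],[0.0135,0.0005,-0.0196,0,0,0,0.5],[0.0135,0.0005,-0.0196,0,0,0,0.5],[0.0134,0.0005,-0.0196,0,0,0,0.5],[0.0134,0.0004,-0.0195,0.004,-0.003,0.004,0.5],[0,0,0,0,0,0,0.7]]' 20
python3 - <<'E'
from h import *
from station import r
go([-.172,-.115,.019],0)
print(r.get_obs()['grip_width'])
cv2.imwrite("pics/w2.png",cv2.resize(r.grab_frame("wrist")[150:400,130:430],None,fx=2,fy=2))
E
```

```text
time_s: 2.07
ee_pos: [0.569, -0.1931, 0.0924]
tool_rot: [0.954, 0.033, 0.298, -0.012]
ft_force: [0.7, 0.4, -1.1]
grip_width: 0.0322
grasp_force: 0.0
shift [0.0004 0.0006 0.0043] rot [-0.003 -0.005  0.002] rows>= 0.1 j [-0.47 -0.3  -0.59  0.75  0.3   2.69] t 2.0667
0.032152949194237446
```

View pics/w2.png

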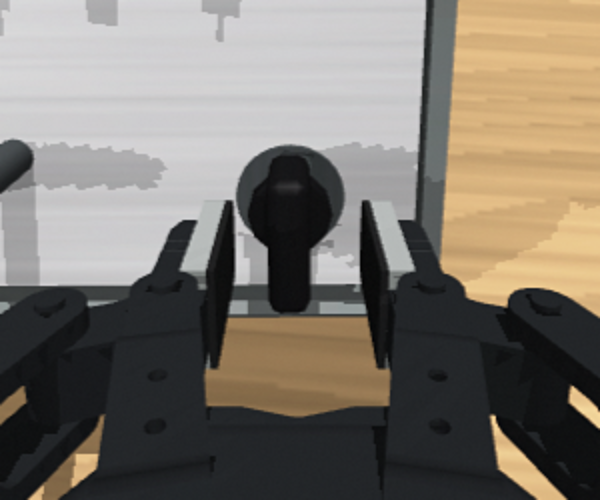

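The wing sits between the pads, about 2 mm to the +y side of the centre: wing column 289, pad midpoint 298. I'll correct that and close.

```bash
python3 -m inch '[[0,0.0026,0.002,0,0,0,0.75],[0,0,0,0,0,0,1],[0,0,0,0,0,0,1],[0,0,0,0,0,0,1],[0,0,0,0,0,0,1]]' 60
python3 -c "
from h import *
go([-.172,-.115,.019],0)"
```

```text
time_s: 2.53
ee_pos: [0.5703, -0.191, 0.1008]
tool_rot: [0.953, 0.034, 0.302, -0.01]
ft_force: [-1.4, -2.1, 4.6]
grip_width: 0.0081
grasp_force: 62.7
shift [-0.0008 -0.0015 -0.0041] rot [0.001 0.003 0.002] rows>= 0.1 j [-0.46 -0.32 -0.58  0.76  0.3   2.69] t 2.5333
```

```bash
python3 -m inch '[[0.0017,0.0001,-0.0025,0,0,0,1],[0.0017,0.0001,-0.0025,0,0,0,1],[0,0,0,0,0,0,1],[0,0,0,0,0,0,1]]' 60
python3 -c "
from h import *
go([-.172,-.115,.013],0)"
```

```text
time_s: 2.87
ee_pos: [0.5739, -0.1907, 0.0955]
tool_rot: [0.953, 0.034, 0.302, -0.01]
ft_force: [-3.6, -1.3, 7.5]
grip_width: 0.0077
grasp_force: 63.4
shift [-0.0011 -0.0016 -0.0038] rot [0.001 0.003 0.002] rows>= 0.1 j [-0.46 -0.31 -0.59  0.74  0.29  2.7 ] t 2.8667
```

```bash
python3 -m inch '[[0.0003,0,-0.0004,-0.033,-0.0024,0.047,1],[0,0,0,-0.0658,-0.0047,0.0942,1],[0,0,0,-0.0658,-0.0047,0.0942,1],[0,0,0,-0.0658,-0.0047,0.0942,1],[0,0,0,-0.0658,-0.0047,0.0942,1],[0,0,0,-0.0658,-0.0047,0.0942,1],[0,0,0,-0.0658,-0.0047,0.0942,1],[0,0,0,-0.0658,-0.0047,0.0942,1]]' 60
python3 -c "
from h import *
from station import r
print(r.get_obs()['torque'])
go([-.172,-.115,.013],1.57)"
```

```text
time_s: 3.53
ee_pos: [0.5734, -0.1891, 0.095]
tool_rot: [0.85, 0.432, 0.278, 0.116]
ft_force: [-18.8, 8.0, 18.3]
grip_width: 0.008
grasp_force: 65.4
[1.59818291 1.69709429 1.10216442]
shift [-0.0005 -0.0031 -0.0032] rot [-0.404 -0.028  0.574] rows>= 5.6 j [-0.46 -0.31 -0.59  0.75  0.3   1.83] t 3.5333
```

```bash
python3 -m inch '[[-0.0005,0.0005,0.0006,-0.0672,-0.0048,0.0962,1],[-0.0003,0.0003,0.0004,-0.0672,-0.0048,0.0962,1],[0,0,0,-0.0672,-0.0048,0.0962,1],[0,0,0,-0.0672,-0.0048,0.0962,1],[0,0,0,-0.0672,-0.0048,0.0962,1],[0,0,0,-0.0572,-0.0041,0.0819,1],[0,0,0,0,0,0,1]]' 60
python3 -c "
from h import *
from station import r
print(r.get_obs()['torque'])
go([-.172,-.115,.013],1.57)"
```

```text
time_s: 4.12
ee_pos: [0.5719, -0.1885, 0.0941]
tool_rot: [0.655, 0.693, 0.222, 0.202]
ft_force: [-11.0, 4.3, 8.7]
grip_width: 0.0073
grasp_force: 63.9
[0.8881248  1.59127223 0.65813764]
shift [ 0.001  -0.0038 -0.0024] rot [-0.01  -0.002  0.012] rows>= 0.1 j [-0.46 -0.31 -0.59  0.75  0.29  1.14] t 4.1167
```

```bash
python3 -m inch '[[0,0,0,0,0,0,0.5],[0,0,0,0,0,0,0.5],[-0.002,0,0.003,0,0,0,0.5],[-0.0172,-0.0012,0.0246,0,0,0,0.5],[-0.0172,-0.0012,0.0246,0,0,0,0.5],[-0.0172,-0.0012,0.0246,0,0,0,0.5],[-0.0172,-0.0012,0.0246,0,0,0,0.5]]' 60
python3 - <<'E'
from h import *
from station import r
go([-.172,.115,.1],np.pi)
o=r.get_obs(); cv2.imwrite("pics/w3.png",r.grab_frame("wrist"))
np.savez("w3.npz",**{k:o[k] for k in('ee_pos','tool_rot')})
A=wristcam(r.camera_params("wrist"),o);q=panel()
for n,v in L.items(): print(n,proj((Rp(q[3]).apply(v)+q[:3])[None],*A)[0].round(), end=' ')
E
```

```text
time_s: 4.7
ee_pos: [0.5009, -0.1939, 0.1969]
tool_rot: [0.657, 0.691, 0.223, 0.202]
ft_force: [0.4, 0.2, 1.5]
grip_width: 0.0427
grasp_force: 0.0
shift [ 0.0057  0.2275 -0.0339] rot [-0.912 -0.066  1.305] rows>= 12.7 j [-0.55 -0.48 -0.51  1.03  0.34  1.06] t 4.7
hl [289.   1.] hr [290. 119.] h0 [ 510. -165.] h1 [453. 232.] l0 [ 229. -156.] l1 [250. 236.] wl [ 268. -132.] wr [277. 211.] cl [ 269. -107.] cr [277. 205.]
```

View pics/w3.png

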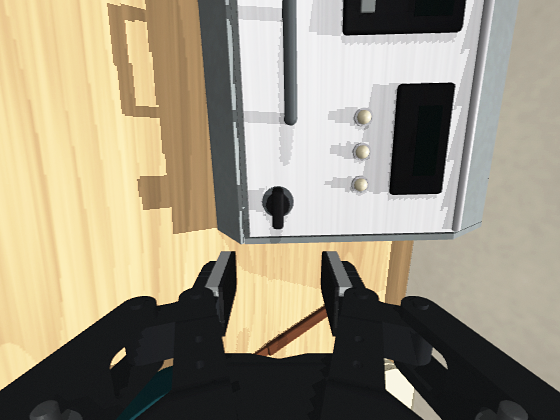

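```bash
python3 -m inch '[[0.0004,0.0163,0,-0.0651,-0.0047,0.0932,0.5],[0.0004,0.0163,0,-0.0651,-0.0047,0.0932,0.5],[0.0004,0.0163,0,-0.0651,-0.0047,0.0932,0.5],[0.0004,0.0163,0,-0.0651,-0.0047,0.0932,0.5],[0.0004,0.0163,0,-0.0651,-0.0047,0.0932,0.5],[0.0004,0.0163,0,-0.0651,-0.0047,0.0932,0.5],[0.0004,0.0163,0,-0.0651,-0.0047,0.0932,0.5],[0.0004,0.0163,0,-0.0651,-0.0047,0.0932,0.5],[0.0004,0.0163,0,-0.0651,-0.0047,0.0932,0.5],[0.0004,0.0163,0,-0.0651,-0.0047,0.0932,0.5]]' 60
python3 -c "
from h import *
go([-.172,.115,.04],np.pi)"
```

```text
time_s: 5.58
ee_pos: [0.5057, -0.0304, 0.196]
tool_rot: [0.179, 0.937, 0.078, 0.291]
ft_force: [0.4, -0.2, 0.6]
grip_width: 0.0428
grasp_force: 0.0
shift [ 0.0352  0.0664 -0.0822] rot [-0.258 -0.018  0.368] rows>= 3.6 j [-0.12 -0.65 -0.62  1.    0.11  0.29] t 5.5833
```

```bash
python3 -m inch '[[0.0005,0.0166,-0.003,-0.0645,-0.0045,0.092,0.5],[0.0005,0.0166,-0.003,-0.0645,-0.0045,0.092,0.5],[0.0005,0.0166,-0.003,-0.0645,-0.0045,0.092,0.5],[0.0005,0.0166,-0.003,-0.0645,-0.0045,0.092,0.5],[0.011,0,-0.023,0,0,0,0.6],[0.011,0,-0.023,0,0,0,0.65],[0.011,0,-0.023,0,0,0,0.7],[0,0,0,0,0,0,0.7]]' 60
python3 - <<'E'
from h import *
from station import r
go([-.172,.115,.022],np.pi)
print(r.get_obs()['grip_width'])
cv2.imwrite("pics/w4.png",cv2.resize(r.grab_frame("wrist")[150:400,130:430],None,fx=2,fy=2))
E
```

```text
time_s: 6.25
ee_pos: [0.5395, 0.0353, 0.1092]
tool_rot: [-0.032, 0.954, 0.011, 0.297]
ft_force: [-0.5, -0.2, -0.2]
grip_width: 0.0255
grasp_force: 0.0
shift [ 0.0117  0.0015 -0.0101] rot [-0.002 -0.007  0.005] rows>= 0.4 j [ 0.06 -0.55 -0.73  0.79  0.01 -0.  ] t 6.25
0.02554703817638847
```

View pics/w4.png

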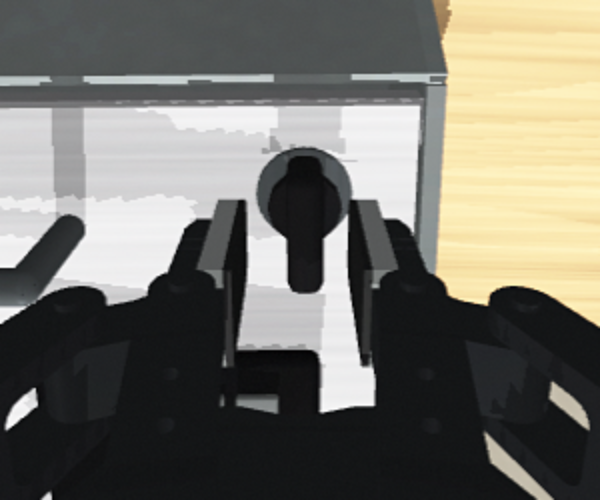

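The wing is at column 305 and the pad midpoint at 297.5, so it needs +1.7 mm in y, in agreement with the model. I'll close in.

```bash
python3 -m inch '[[0.006,0.001,-0.0055,0,0,0,0.7],[0.006,0.0007,-0.0055,0,0,0,0.7],[0,0,0,0,0,0,1],[0,0,0,0,0,0,1],[0,0,0,0,0,0,1],[0,0,0,0,0,0,1]]' 60
python3 -c "
from h import *
go([-.172,.115,.022],np.pi)"
```

```text
time_s: 6.8
ee_pos: [0.5532, 0.038, 0.1046]
tool_rot: [-0.032, 0.953, 0.013, 0.301]
ft_force: [6.2, 7.1, -4.3]
grip_width: 0.008
grasp_force: 59.0
shift [-0.002  -0.0012 -0.0055] rot [-0.005  0.     0.003] rows>= 0.1 j [ 0.07 -0.52 -0.72  0.76  0.01 -0.  ] t 6.8
```

```bash
python3 -m inch '[[0.0014,0.0001,-0.0033,0,0,0,1],[0.0014,0.0001,-0.0033,0,0,0,1],[0,0,0,0,0,0,1],[0,0,0,0,0,0,1]]' 60
python3 -c "
from h import *
from station import r
go([-.172,.115,.015],np.pi)
f=r.get_obs()['ft_force'];print(Rp(panel()[3]).inv().apply(f))"
```

```text
time_s: 7.13
ee_pos: [0.5566, 0.0383, 0.0998]
tool_rot: [-0.032, 0.953, 0.013, 0.302]
ft_force: [-4.5, 5.1, 6.4]
grip_width: 0.0076
grasp_force: 60.8
shift [-0.0014 -0.0012 -0.0064] rot [-0.005  0.003  0.003] rows>= 0.2 j [ 0.07 -0.51 -0.72  0.74  0.01 -0.  ] t 7.1333
[0.27478873 5.36241292 7.62993644]
```

```bash
python3 -m inch '[[0.0006,0,-0.0008,0,0,0,1],[0,0,0,-0.033,-0.0024,0.047,1],[0,0,0,-0.0658,-0.0047,0.0942,1],[0,0,0,-0.0658,-0.0047,0.0942,1],[0,0,0,-0.0658,-0.0047,0.0942,1],[0,0,0,-0.0658,-0.0047,0.0942,1],[0,0,0,-0.0658,-0.0047,0.0942,1],[0,0,0,-0.0658,-0.0047,0.0942,1],[0,0,0,-0.0658,-0.0047,0.0942,1]]' 60
python3 -c "
from h import *
from station import r
go([-.172,.115,.015],np.pi*1.5)
f=r.get_obs()['ft_force'];print(Rp(panel()[3]).inv().apply(f))"
```

```text
time_s: 7.88
ee_pos: [0.5559, 0.0413, 0.0978]
tool_rot: [-0.432, 0.85, -0.112, 0.28]
ft_force: [-10.1, 23.9, 4.4]
grip_width: 0.0077
grasp_force: 61.0
shift [-0.0007 -0.0043 -0.0044] rot [-0.412 -0.032  0.573] rows>= 5.6 j [ 0.07 -0.5  -0.73  0.74  0.01 -0.87] t 7.8833
[-4.3106174  24.55516967  8.42224987]
```

```bash
python3 -m inch '[[0,0.001,0,-0.0672,-0.0048,0.0962,1],[0,0.001,0,-0.0672,-0.0048,0.0962,1],[0,0,0,-0.0672,-0.0048,0.0962,1],[0,0,0,-0.0672,-0.0048,0.0962,1],[0,0,0,-0.0672,-0.0048,0.0962,1],[0,0,0,-0.0572,-0.0041,0.0819,1],[0,0,0,0,0,0,1]]' 60
python3 -c "
from h import *
from station import r
go([-.172,.115,.015],np.pi*1.5)
f=r.get_obs()['ft_force'];print(Rp(panel()[3]).inv().apply(f))"
```

```text
time_s: 8.47
ee_pos: [0.5539, 0.0427, 0.0958]
tool_rot: [0.694, -0.655, 0.198, -0.223]
ft_force: [-27.0, 18.5, 10.5]
grip_width: 0.0077
grasp_force: 62.8
shift [ 0.0013 -0.0057 -0.0025] rot [-0.017 -0.006  0.01 ] rows>= 0.2 j [ 0.07 -0.51 -0.73  0.74  0.01 -1.55] t 8.4667
[-14.94729149  20.37301691  23.29664802]
```

Release, retract, then go over the handle in the same orientation.

```bash
python3 -m inch '[[0,0,0,0,0,0,0.5],[0,0,0,0,0,0,0.5],[-0.002,0,0.003,0,0,0,0.5],[-0.0172,-0.0012,0.0246,0,0,0,0.5],[-0.0172,-0.0012,0.0246,0,0,0,0.5],[-0.0172,-0.0012,0.0246,0,0,0,0.5],[0,-0.03,0,0,0,0,0.5],[0,-0.03,0,0,0,0,0.5],[0,-0.03,0,0,0,0,0.5],[0,-0.03,0,0,0,0,0.5]]' 60
python3 - <<'E'
from h import *
from station import r
go([-.16,0,.022],np.pi*1.5)
o=r.get_obs(); cv2.imwrite("pics/w5.png",r.grab_frame("wrist"))
A=wristcam(r.camera_params("wrist"),o);q=panel()
for n,v in L.items(): print(n,proj((Rp(q[3]).apply(v)+q[:3])[None],*A)[0].round(), end=' ')
E
```

```text
time_s: 9.3
ee_pos: [0.5026, -0.0858, 0.1749]
tool_rot: [0.689, -0.659, 0.203, -0.223]
ft_force: [1.5, 1.2, 0.1]
grip_width: 0.0425
grasp_force: 0.0
shift [ 0.0667  0.0086 -0.0689] rot [-0.014  0.002  0.022] rows>= 2.3 j [-0.28 -0.63 -0.64  0.97  0.2  -1.84] t 9.3
hl [261. 270.] hr [256. 172.] h0 [111. 355.] h1 [41. 25.] l0 [306. 351.] l1 [306.  17.] wl [278. 346.] wr [269.  61.] cl [278. 329.] cr [270.  66.]
```

View pics/w5.png

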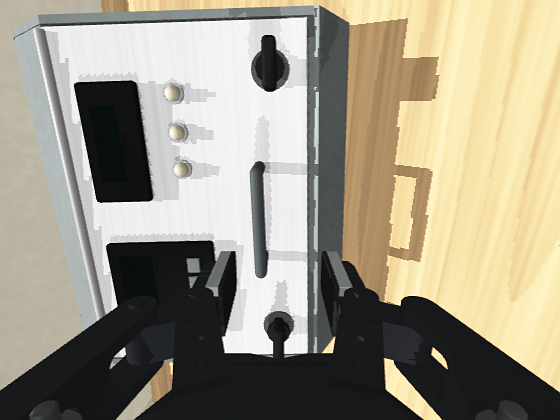

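Both wings now lie across the panel: right at (270,65), left at (278,330). The handle bar runs from (257,165) to (261,275), as predicted. I'll descend onto the bar.

```bash
python3 -m inch '[[0.0123,0.005,0.0087,-0.007,0.001,0.011,0.5],[0.0181,0.0013,-0.0258,-0.007,0.001,0.011,0.5],[0.0181,0.0013,-0.0258,0,0,0,0.5],[0.0181,0.0013,-0.0258,0,0,0,0.5],[0,0,0,0,0,0,0.5],[0,0,0,0,0,0,1],[0,0,0,0,0,0,1],[0,0,0,0,0,0,1],[0,0,0,0,0,0,1]]' 40
python3 - <<'E'
from h import *
from station import r
go([-.16,0,.022],np.pi*1.5)
o=r.get_obs();q=panel()
# arc steps from actual TCP about the hinge, unit y axis
B=Rp(q[3]);l=B.inv().apply(o['ee_pos']-q[:3]);print('local',l.round(4))
th=np.linspace(0,1.2,13);h=np.array([Rp(q[3],t).apply([-.16,0,.035]) for t in th]);
y=B.apply([0,1,0]);print('y',y.round(3))
# tool turns with min(th, .6): TCP offset along tool z
off=l-[-.16,0,.035]
tilt=np.interp(th,[0,.1,.7,1.2],[0,.1,.6,.6]) 
T=h+np.array([Rp(q[3],t).apply(off) for t in tilt])
print(np.c_[th[1:],np.diff(T,axis=0).round(4),np.diff(tilt).round(3)])
E
```

```text
time_s: 10.1
ee_pos: [0.5693, -0.0759, 0.1064]
tool_rot: [0.698, -0.65, 0.205, -0.22]
ft_force: [-4.8, -0.7, 2.3]
grip_width: 0.0083
grasp_force: 39.2
shift [-0.0001 -0.0013 -0.0004] rot [-0.    -0.001  0.001] rows>= 0.0 j [-0.21 -0.44 -0.66  0.75  0.16 -1.8 ] t 10.1
local [-0.1596  0.0013  0.0222]
y [-0.072  0.997  0.   ]
[[ 1.00e-01 -6.60e-03 -5.00e-04  1.47e-02  1.00e-01]
 [ 2.00e-01 -4.90e-03 -4.00e-04  1.54e-02  8.30e-02]
 [ 3.00e-01 -3.30e-03 -2.00e-04  1.58e-02  8.30e-02]
 [ 4.00e-01 -1.70e-03 -1.00e-04  1.60e-02  8.30e-02]
 [ 5.00e-01 -1.00e-04 -0.00e+00  1.61e-02  8.30e-02]
 [ 6.00e-01  1.50e-03  1.00e-04  1.60e-02  8.30e-02]
 [ 7.00e-01  3.10e-03  2.00e-04  1.58e-02  8.30e-02]
 [ 8.00e-01  5.70e-03  4.00e-04  1.54e-02  0.00e+00]
 [ 9.00e-01  7.20e-03  5.00e-04  1.47e-02  0.00e+00]
 [ 1.00e+00  8.60e-03  6.00e-04  1.39e-02  0.00e+00]
 [ 1.10e+00  9.90e-03  7.00e-04  1.30e-02  0.00e+00]
 [ 1.20e+00  1.12e-02  8.00e-04  1.19e-02  0.00e+00]]
```

```bash
python3 -m inch '[[-0.0033,-0.0003,0.0073,-0.0036,0.05,0,1],[-0.0033,-0.0002,0.0073,-0.0036,0.05,0,1],[-0.0025,-0.0002,0.0077,-0.003,0.042,0,1],[-0.0025,-0.0002,0.0077,-0.003,0.042,0,1],[-0.0017,-0.0001,0.0079,-0.003,0.042,0,1],[-0.0017,-0.0001,0.0079,-0.003,0.042,0,1]]' 40
python3 -c "
from h import *
from station import r
o=r.get_obs();q=panel();B=Rp(q[3]);print(o['torque'],'local f',B.inv().apply(o['ft_force']).round(1),o['joints'].round(2))"
```

```text
time_s: 10.6
ee_pos: [0.5543, -0.077, 0.1508]
tool_rot: [0.721, -0.672, 0.115, -0.123]
ft_force: [11.5, -0.4, -12.3]
grip_width: 0.0083
grasp_force: 39.1
[-0.39409    -0.84351851 -0.13986619] local f [  2.3  -1.2 -16.6] [-0.18 -0.24 -0.33  1.15  0.08 -1.81]
```

```bash
python3 -m inch '[[-0.0009,0,0.008,-0.003,0.042,0,1],[-0.0008,0,0.008,-0.003,0.042,0,1],[0,0,0.008,-0.003,0.042,0,1],[0,0,0.008,-0.003,0.042,0,1],[0.0008,0,0.008,-0.003,0.042,0,1],[0.0008,0,0.008,-0.003,0.042,0,1],[0.0015,0.0001,0.0079,-0.003,0.042,0,1],[0.0015,0.0001,0.0079,-0.003,0.042,0,1],[0.0028,0.0002,0.0077,0,0,0,1],[0.0028,0.0002,0.0077,0,0,0,1]]' 40
python3 -c "
from h import *
from station import r
o=r.get_obs();q=panel();B=Rp(q[3],.8);print(o['torque'],'local f',B.inv().apply(o['ft_force']).round(1),o['joints'].round(2))"
```

```text
time_s: 11.43
ee_pos: [0.5607, -0.0764, 0.2281]
tool_rot: [0.732, -0.682, -0.002, 0.001]
ft_force: [-9.3, -2.0, -12.1]
grip_width: 0.0079
grasp_force: 39.4
[-0.35578158  1.92419478  0.08808088] local f [ -6.9  -1.4 -13.6] [-0.14  0.13  0.22  1.66  0.   -1.78]
```

```bash
python3 -m inch '[[0.0036,0.0003,0.0073,0,0,0,1],[0.0036,0.0003,0.0073,0,0,0,1],[0.0043,0.0003,0.007,0,0,0,1],[0.0043,0.0003,0.007,0,0,0,1],[0.005,0.0003,0.0065,0,0,0,1],[0.005,0.0003,0.0065,0,0,0,1],[0.004,0.0003,0.0045,0,0,0,1],[0,0,0,0,0,0,1]]' 40
python3 -c "
from h import *
from station import r
o=r.get_obs();q=panel();B=Rp(q[3],1.13);print(o['torque'],'local f',B.inv().apply(o['ft_force']).round(1),o['joints'].round(2))
l=o['ee_pos']-q[:3]+[0,0,.0128];a=np.arctan2(l[2],-l[0]);print('angle',a+np.radians(35)-np.arctan2(.035,.16))"
```

```text
time_s: 12.1
ee_pos: [0.5898, -0.0743, 0.2774]
tool_rot: [0.732, -0.682, -0.001, 0.0]
ft_force: [-17.3, -1.1, 6.3]
grip_width: 0.0079
grasp_force: 40.0
[-0.14539846  3.75725906  0.02948848] local f [-18.2   0.2  -3.1] [-0.13  0.22  0.42  1.77  0.   -1.77]
angle 1.1278051141465908
```

```bash
python3 -m inch '[[0,0,0,0,0,0,0.7],[0,0,0,0,0,0,0.7],[0,0,0,0,0,0,0.7],[0,0,0.01,0,0,0,0.7],[0,0,0.03,0,0,0,0.7],[0,0,0.03,0,0,0,0.7],[-0.02,0,0.03,0,0,0,0.7],[-0.03,0,0.02,0,0,0,0.7],[-0.03,0,0,0,0,0,0.7],[0,0,0,0,0,0,0.7]]' 40
python3 - <<'E'
from station import r
import cv2
a=r.grab_frame("scene")[150:320,180:380];b=r.grab_frame("wrist")
cv2.imwrite("pics/end.png",cv2.hconcat([cv2.resize(a,(400,340)),cv2.resize(b,(400,340))]))
E
```

```text
time_s: 12.93
ee_pos: [0.5087, -0.0739, 0.3991]
tool_rot: [0.732, -0.682, 0.002, -0.002]
ft_force: [0.9, -0.1, 0.6]
grip_width: 0.0258
grasp_force: 0.0
```

View pics/end.png

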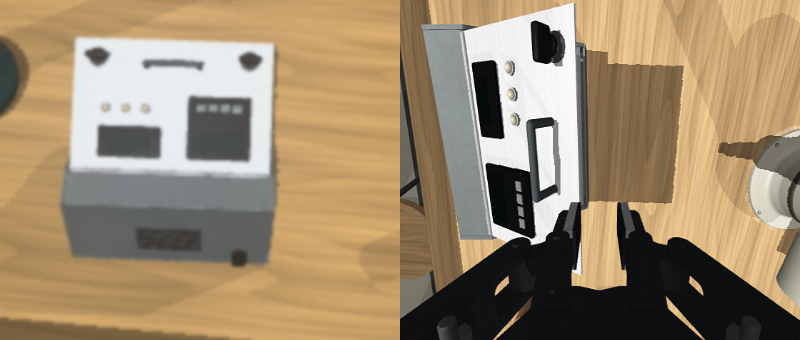

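The panel stands open with both wings across it, and the gripper is clear. The handle bar is at about (252,182)–(282,183) in the scene picture, so I'll check the angle from that.

```bash
python3 - <<'E'
from h import *
from station import r
p=r.camera_params("scene");q=panel()
for t in(.9,1,1.05,1.1,1.15): print(t,proj(Rp(q[3],t).apply([[-.16,.0,.035],[-.2,.15,0],[-.2,-.15,0]])+q[:3],p['camera_matrix'],p['R'],p['t']).round(1).tolist())
E
```

```text
0.9 [[265.9, 181.1], [315.2, 174.8], [219.1, 171.4]]
1 [[265.6, 180.6], [315.5, 172.8], [218.2, 169.3]]
1.05 [[265.4, 180.5], [315.6, 171.9], [217.8, 168.4]]
1.1 [[265.2, 180.6], [315.8, 171.2], [217.3, 167.8]]
1.15 [[265.1, 180.8], [315.9, 170.7], [216.8, 167.2]]
```

```bash
python3 -c "
from station import r
print(r.job_done())"
```

```text
the job is handed in; nothing more can be done
None
```

I handed the job in at about 13 s: both fasteners are turned to unlocked, the panel stands open at an estimated 1.13 rad (worked out from where the gripper held the handle), the arm is clear of everything, and it stayed well away from the pots, wheel and knife; no verdict came back.

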